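# Pin the mower's tie rod to its steering arm

### The arm

A 6-joint arm with a two-finger parallel gripper is mounted at the origin on a cart in front of the work surface, level with it; the furniture and walls round the work are solid. World frame = base frame: x ahead of the robot, y to its left, z up, the work surface at z = 0. Lengths are in m, angles in degrees, forces in N, time in s.
With the tool pointing down it reaches from about 0.375 to 0.9 m from the base axis. Payload 3.1 kg.
Tool frame: the origin (TCP) lies on the centre line of the jaws, within the pads' length; the fingertips stand 17 mm ahead of it and the grasp point (between the pads) lies 2 mm behind it; z points along the fingers, y is the line along which they close (so a half turn about z gives the same grasp; the last joint's range is limited). The gripper opens to 87 mm and grips with 3 to 60 N. Pads are 19 mm wide; open, the fingers measure 117 mm over their backs; the gripper's body (75 mm by 190 mm) begins 51 mm behind the grasp point.
Start: joints at [-82.363, 30.224, 82.088, -0, 67.689, -10.227], TCP at [0.192, -0.595, 0.219] pointing down, gripper open.
Joint ranges: [-176.69, 176.69], [-43.24, 126.21], [12.49, 139.97], [-82, 262], [0, 151.66], [-163.58, 163.58]. Speed limits (degrees/s): [159.86, 159.86, 180, 180, 180, 180].

### API

Orientations are given as a 3x3 rotation matrix whose columns are the frame's x, y, z axes.
In Python, from rig import bot, imaging, finder gives the robot as it stands. The module is installed in compiled form; this text tells all that it offers.
- The arm moves only by the tool play_rows, never from a script. Its argument "motion" is a list that holds one entry, the list of rows, each a list of 6 numbers: the shift along the tool's x, y, z in m, then the turn, a rotation vector about the tool's x, y, z in degrees. In form: [[[dx, dy, dz, wx, wy, wz], ...]]. A call has 1 to 8 rows; each row is the pose to reach, as a shift and turn from the pose commanded when the call began, along the tool's axes at that moment; what a row does not reach only later rows make up. A row lasts 1/12 s, in which the tool goes at most 41.7 mm and 7.16 degrees, less where a joint would pass 70% of its speed; a pose out of reach is approached as far as the arm can. A call with a gripper value outside its range is refused whole. "fingers" is the finger opening in m, from 0 to 0.087, set as the call begins (left out, the last holds). The fingers move at their own pace and stop on an object; the grip force is fixed at half the most. Time passes only in rows, so rows that repeat a pose let the fingers close. It gives the time, the measured TCP pose, the force, the opening and the grip force at its end, in the units of the state.
- bot.read_state(): the state, without advancing time (a new reading comes with each control period).
- imaging.capture(name): name is "scene" or "side" or "wrist"; returns a dict with "frame" (384x512x3 uint8, red, green, blue), "camera_matrix" (3x3 intrinsics, pixels), "R" (3x3) and "t" (3): a world point X has camera coordinates R X + t. Camera axes: x right, y down, z forward; pixel columns grow to the right and rows downward; lengths in m; the calibration is good to about 2 mm. A picture is of the moment at which its call begins. There is no depth.
- bot.hand_in(): hands the job in; it is judged then, once.
Trained networks look in the newest picture that a camera, given by its name, has taken for a name from the list of things; names that differ only in an ending like _2 or _b are one class to them, and where a whole thing is asked for, a point or a joint stands for the part that bears it (a point fixed in the world has none). Each returns a list of dicts, best first, with "confidence" (0 to 1); they miss things now and then, are a little off and sometimes report something else, mostly with a low value. They report only what shows in the picture. A call takes as long as a camera call.
- finder.recognise(camera, name): "at" ([x, y, z] in m, in world coordinates, good to about 4 mm: the middle of the surface that is visible of it).
- finder.outline_of(camera, name): "pixels" (384x512 bool, what is visible of it).
The state is a dict: "time_s": time; "joint_positions": joint angles; "qvel": joint speeds; "tau": joint torques, N m; "position": TCP position; "tcp_rot": TCP orientation; "force": force on the tool from outside, world axes, zero at the start; "moment": the same for the moment, N m; "opening": opening from 0.0 (shut) to 1.0 (fully open); "grasp_force": force on a finger pad.
Only numpy, scipy, OpenCV 4.12 (cv2) and the standard library are available. Lean on these libraries where they do the work, as an engineer would, in place of code of your own. Each camera call takes 0.05 s, during which the arm holds its last target. There are 200 camera calls.

### The job

Join the mower's tie rod to its steering arm: swing the rod's ball end over the arm's boss, then lead the round-headed pin from the wooden block into the ball's bore tilted, lower edge first, straighten it so that the crooked ball turns with it, feel for the boss's bore below and slide the pin home until its head is down on the ball. Work by feel and never force the pin, let go of it at the end, and leave the hex bolt where it stands.

Things in the scene. Friction and masses are not known exactly. Their poses are not given: they have to be found in the camera images.
- link_pin: Steel pin hanging by its head in an outer hole of a timber block 58 x 160 x 50 mm. Round shank 16 mm dia, 48 mm long, flat lower end with 1 mm chamfer; tall round dark head 24 mm dia, 20 mm high, hex socket on top. Origin: centre of the lower end; z along the pin up to the head (head underside at z = 48 mm, top at 68). About 0.15 kg. 30 N on it is too much
- hex_bolt: Bystander: threaded steel bolt with a low six-sided head, 24 mm across flats, 10 mm high, in the block's other outer hole, 104 mm from the pin (middle hole empty; which is where varies). Origin: centre of its lower end, z up
- frame: Grey angle-section mower frame rail, 100 x 340 mm, fixed. Origin: on the bench under its middle; y runs along it from the steering arm's kingpin (x = 0, y = -146 mm, nut top 53 mm high) to the tie rod's pivot stud (x = 0, y = +110, nut top 79 mm); +x is the side of its upturned flange, 30 mm high. Plate top at z = 6 mm. Carries the arm and the rod
- boss_mid (a point): Middle position of the dark boss (36 mm dia) on the steering arm, 56 mm from the kingpin; level with its top, 36 mm above the bench; axes as the frame's. The arm swivels stiffly on its kingpin (about 14 N at the boss): the boss really stands up to 6 mm either way along x, not measured. Bore 17 mm dia, 24 mm deep and open below, 1.5 mm chamfer; hidden under the rod end, felt with the pin
- rod_eye (a point): Centre of the ball in the tie rod's end, 51 mm above the bench; 15 mm above boss_mid once swung into line. z up, +y along the rod to its pivot. Housing 50 mm dia, 14 mm thick. Bright ball 22 mm high, upper face 31 mm dia, 11 mm above this point when level; bore 17 mm dia, 1.5 mm chamfer. With the pin home, its lower end is 37 mm below this point
- tie_rod: Steel rod, origin on its pivot axis, 51 mm high; ball at y = -200 mm. Swings level with about 1 N drag at the ball, stays put; starts 40-85 mm off the boss, away from the flange. Its ball leans up to 14 degrees, direction varies and is not measured (bore's mouth up to 3 mm off centre); it swivels stiffly (0.04 N m): levers round easily with the pin, resists a push from above
- rod_shank (a point): Point on the axis of the tie rod's dark round bar, 14 mm dia, 51 mm above the bench, 85 mm from the ball's centre towards the pivot; the bar can be gripped from above here. Axes as rod_eye

How it is judged (in metres and radians):
On the way, in this order (a step that is already met when the one before it is completed fails the run):
1. the rod's ball end is over the boss (x of rod_eye in the frame of boss_mid between -0.012 and 0.012 m), for 0.2 s.
2. the pin's lower end is inside the ball's mouth while the pin leans at least 6 degrees (angle between link_pin's own z axis and vertical above 0.105 rad and z of link_pin in the frame of rod_eye below 0.01 m and horizontal distance between link_pin and rod_eye below 0.008 m), for 0.1 s.
At the end, for the whole second after the job is handed in: Pin upright (within 5 degrees, the play of the fit) through ball and arm, head down on the ball: lower end at least 35.3 mm below the ball's centre (37 is home), within 5 mm of it sideways; ball over the boss (within 12 mm of boss_mid along x, the pin within 4 mm along y); pin at rest (all of step 1 and z of link_pin in the frame of rod_eye below -0.0353 m and horizontal distance between link_pin and rod_eye below 0.005 m and angle between link_pin's own z axis and vertical below 0.09 rad and y of link_pin in the frame of boss_mid between -0.004 and 0.004 m and linear speed of link_pin below 0.01 m/s); the robot touches nothing.
It fails at once if the pin is forced: more than 30 N between it and the linkage (contact force between link_pin and frame above 30 N).
It fails at once if the hex bolt is pulled out or knocked over (distance of hex_bolt from where it was at the start of the episode above 0.02 m).
It also fails if it takes over 72 s, if anything falls off the work surface, if the arm or the gripper's body presses on something with over 40 N, if the wrist force passes 120 N, or if a joint passes its speed limit or range.

## Working session

There is one attempt and no reset: what is moved stays moved. The work goes in short steps, Python scripts to look and compute and a tool call to move; the robot and the scene stay as the last step left them, time stands still between calls to the robot, and variables do not carry over. Pictures are saved under pics/ and viewed, at most 10 in all, crops included, and the job is handed in when it is done.

Besides the shell and the picture viewer there is one more tool, called after "Emit:" as name(argument=value, ...), one argument or row to a line, values as JSON. play_rows: Moves the arm, as the interface text tells. Its arguments: {"type":"object","properties":{"motion":{"type":"array"},"fingers":{"type":"number"}},"required":["motion"]}

```bash
mkdir -p pics
cat > h.py <<'E'
import numpy as np, cv2
from rig import bot, imaging, finder
def cap(n,f=None):
    c=imaging.capture(n)
    if f: cv2.imwrite('pics/'+f,c['frame'][:,:,::-1])
    return c
E
python3 - <<'E'
from h import *
np.set_printoptions(precision=4,suppress=True)
fr=[]
for n in ['scene','side']:
    c=cap(n); fr.append(c['frame']); print(n,c['camera_matrix'].tolist(),np.round(-c['R'].T@c['t'],3),c['R'].tolist())
    for k in ['link_pin','hex_bolt','frame','boss_mid','rod_eye','tie_rod','rod_shank']:
        try: print(k,[(np.round(d['at'],4).tolist(),round(d['confidence'],2)) for d in finder.recognise(n,k)[:3]])
        except Exception as e: print(k,e)
cv2.imwrite('pics/a.png',fr[0][:,:,::-1]);cv2.imwrite('pics/b.png',fr[1][:,:,::-1])
s=bot.read_state();print(s['time_s'],s['position'],s['tcp_rot'],s['force'])
E
```

```text
scene [[477.6021010135799, 0.0, 256.005587624299], [0.0, 477.6021010135799, 184.5400078492525], [0.0, 0.0, 1.0]] [-0.121  0.611  0.591] [[-0.7661312205777441, -0.6425750147532435, -0.0118449681689887], [-0.30194055893294036, 0.37614608851160697, -0.8759828873720547], [0.5673401552219965, -0.6675413623980815, -0.48219672101787847]]
link_pin []
hex_bolt []
frame [([0.5435, 0.0214, 0.008], 0.55)]
boss_mid [([0.5428, 0.0242, 0.0055], 0.77)]
rod_eye [([0.5085, -0.0127, 0.0547], 0.62)]
tie_rod [([0.5101, -0.0049, 0.0611], 0.81)]
rod_shank [([0.5105, -0.0103, 0.0571], 0.67)]
side [[426.5478205048198, 0.0, 261.93116075175016], [0.0, 426.5478205048198, 191.55226830753602], [0.0, 0.0, 1.0]] [ 0.494 -1.076  0.481] [[0.9989198796646578, -0.03821267841402488, -0.026436059070368518], [-0.03944310783388304, -0.3965884093218654, -0.9171487746467077], [0.024562476567935285, 0.9172008639332931, -0.39766727291150156]]
link_pin [([0.4779, -0.2985, 0.0597], 0.68)]
hex_bolt [([0.4535, -0.3912, 0.0612], 0.71), ([0.5437, -0.0634, 0.0086], 0.62)]
frame [([0.5432, -0.0634, 0.0082], 0.66), ([0.4983, -0.063, 0.0592], 0.47)]
boss_mid [([0.5439, -0.0648, 0.0088], 0.63)]
rod_eye [([0.4959, -0.064, 0.0592], 0.78)]
tie_rod [([0.4988, -0.0626, 0.0611], 0.8)]
rod_shank [([0.504, -0.0655, 0.0585], 0.73)]
0.8 [ 0.1918 -0.5948  0.2192] [[ 0.9518  0.3068  0.    ]
 [ 0.3068 -0.9518 -0.    ]
 [ 0.      0.     -1.    ]] [ 0.6071  0.3335 -0.6764]
```

View pics/a.png

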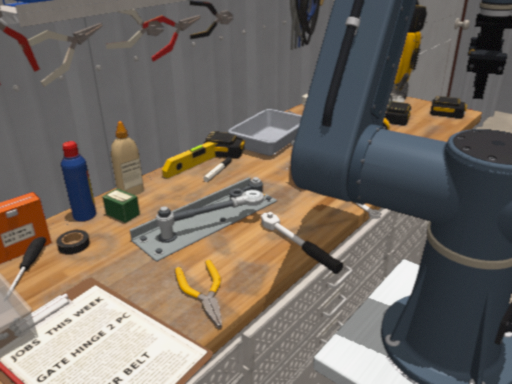

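View pics/b.png

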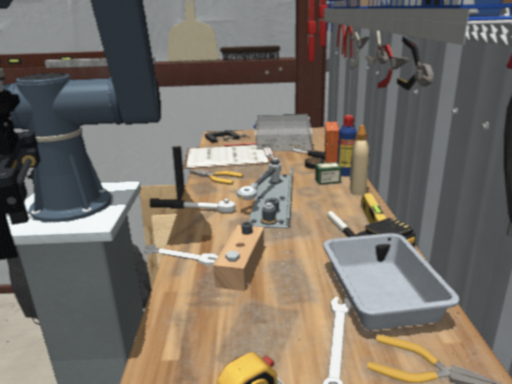

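Image 1 (scene) shows the frame with the pivot stud near (165,212), the kingpin near (257,183) and the rod eye near (252,198). Image 2 (side) shows the block with the pin at (248,229) and the bolt at (232,256), the kingpin at (268,208) and the eye at (248,192). Next I'll enlarge both.

Run:
```python
import cv2,numpy as np
a=cv2.imread('pics/a.png')[170:260,125:285];b=cv2.imread('pics/b.png')[150:295,200:310]
a=cv2.resize(a,None,fx=2.5,fy=2.5,interpolation=2);b=cv2.resize(b,None,fx=4,fy=4,interpolation=2)
o=np.zeros((580,800+40,3),np.uint8)[:,:800]
b=b[:,:400] if b.shape[1]<=400 else b
a=a[:,:800-b.shape[1]]
o=np.zeros((580,800,3),np.uint8);o[:b.shape[0],:b.shape[1]]=b;o[:a.shape[0],b.shape[1]:b.shape[1]+a.shape[1]]=a
cv2.imwrite('pics/c.png',o)
```

```text
(no output)
```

View pics/c.png

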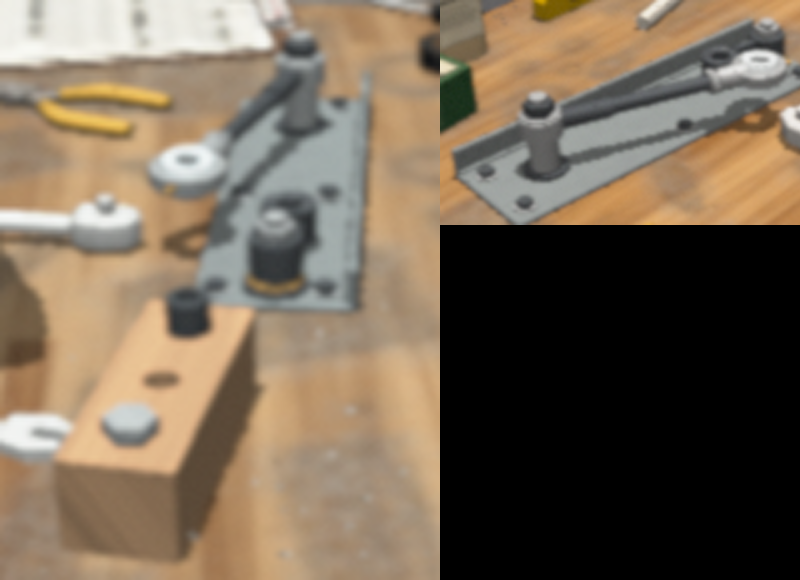

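The crop shows these points:

| Point | Side camera | Scene camera |
|---|---|---|
| Pivot nut | (275,159.5) | (164.6,209) |
| Kingpin nut | (269,203) | (256,179.6) |
| Eye | (247,189.5) | (255,195) |
| Pin head top | (247,224) | not visible |
| Bolt | (232.5,255) | not visible |

The flange is on world +x.

```bash
cat >> h.py <<'E'
def ray(c,p,z):
    d=c['R'].T@np.linalg.inv(c['camera_matrix'])@np.array([p[0],p[1],1.]); o=-c['R'].T@c['t']
    return (o+d*(z-o[2])/d[2])
E
python3 - <<'E'
from h import *
np.set_printoptions(precision=4,suppress=True)
s=cap('side');c=cap('scene')
for n,ps,pc,z in [('piv',(275,159.5),(164.6,209.2),.079),('king',(269,203.3),(256.2,179.6),.053),('eye',(246.8,189.5),(255,195.2),.061),('pin',(247,224),None,.070),('bolt',(232.5,255),None,.06),('hole',(240.2,245),None,.05),('boss',(272.5,201),(304.5,193),.036)]:
    print(n,ray(s,ps,z),ray(c,pc,z) if pc else '')
for n,cam in(('side',s),('scene',c)):
  for k in ['link_pin','rod_eye','rod_shank','hex_bolt']:
    for d in finder.outline_of(n,k)[:1]:
        y,x=np.nonzero(d['pixels']);print(n,k,d['confidence'],len(x),x.mean(),y.mean(),x.min(),x.max(),y.min(),y.max())
E
```

```text
piv [0.5648 0.0769 0.079 ] [0.5599 0.0989 0.079 ]
king [ 0.5344 -0.1611  0.053 ] [ 0.5273 -0.153   0.053 ]
eye [ 0.4825 -0.0913  0.061 ] [ 0.4728 -0.084   0.061 ]
pin [ 0.4822 -0.2939  0.07  ] 
bolt [ 0.4543 -0.3956  0.06  ] 
hole [ 0.4676 -0.3436  0.05  ] 
boss [ 0.5454 -0.1121  0.036 ] [ 0.4175 -0.197   0.036 ]
side rod_eye 0.71 369 255.59349593495935 183.81571815718158 237 279 166 198
side rod_shank 0.82 433 256.44110854503464 183.47806004618937 237 280 165 199
side hex_bolt 0.2 135 245.97037037037038 227.63703703703703 241 251 221 234
scene rod_eye 0.6 957 215.74294670846396 207.02612330198536 157 264 190 227
scene rod_shank 0.79 868 216.82027649769586 206.786866359447 157 263 190 226
```

Emit:
play_rows(
  motion=[
    [[0.22, -0.18, -0.03, 0, 0, 0], [0.22, -0.18, -0.03, 0, 0, 0], [0.22, -0.18, -0.03, 0, 0, 0], [0.22, -0.18, -0.03, 0, 0, 0], [0.22, -0.18, -0.03, 0, 0, 0], [0.22, -0.18, -0.03, 0, 0, 0], [0.22, -0.18, -0.03, 0, 0, 0], [0.22, -0.18, -0.03, 0, 0, 0]],
  ],
)

```text
time_s: 1.97
position: [0.3482, -0.35, 0.2499]
tcp_rot: [[0.95, 0.312, 0.001], [0.312, -0.95, 0.003], [0.002, -0.003, -1.0]]
force: [-0.2, -0.4, -0.1]
opening: 1.001
grasp_force: 0.0
```

Emit:
play_rows(
  motion=[
    [[0.22, -0.177, 0, 0, 0, -47], [0.22, -0.177, 0, 0, 0, -47], [0.22, -0.177, 0, 0, 0, -47], [0.22, -0.177, 0, 0, 0, -47], [0.22, -0.177, 0, 0, 0, -47], [0.22, -0.177, 0, 0, 0, -47], [0.22, -0.177, 0, 0, 0, -47], [0.22, -0.177, 0, 0, 0, -47]],
  ],
)

```text
time_s: 2.63
position: [0.5037, -0.1157, 0.2494]
tcp_rot: [[0.418, 0.909, 0.002], [0.909, -0.418, 0.002], [0.003, 0.002, -1.0]]
force: [-0.2, -0.7, 0.1]
opening: 1.001
grasp_force: 0.0
```

Run:
```python
from h import *
np.set_printoptions(precision=4,suppress=True)
c=cap('wrist');cv2.imwrite('pics/d.png',c['frame'][:,:,::-1])
np.savez('pics/d.npz',**c)
s=bot.read_state();print(s['time_s'],s['position'],s['tcp_rot'],s['force'],s['joint_positions'])
print(-c['R'].T@c['t'],c['R'],c['camera_matrix'])
def pj(X): p=c['camera_matrix']@(c['R']@np.array(X)+c['t']);return p[:2]/p[2]
for k,X in dict(boss=(.538,-.1015,.036),eye=(.478,-.088,.061),king=(.531,-.157,.053),piv=(.562,.09,.079),pin=(.482,-.294,.07)).items(): print(k,pj(X))
```

```text
2.6833 [ 0.5023 -0.118   0.2492] [[ 0.4202  0.9074  0.0007]
 [ 0.9074 -0.4202 -0.0002]
 [ 0.0001  0.0007 -1.    ]] [-0.2014 -0.5171  0.0727] [-25.6461  19.6496  95.5256   0.0092  64.7828  -0.8001]
[ 0.5366 -0.0431  0.415 ] [[ 0.909  -0.4168  0.0013]
 [-0.3992 -0.8698  0.2898]
 [-0.1196 -0.264  -0.9571]] [[291.356    0.     254.3299]
 [  0.     291.356  191.7054]
 [  0.       0.       1.    ]]
boss [273.678  145.7864]
eye [225.7966 159.0257]
king [286.6858 188.9406]
piv [220.5793 -37.7999]
pin [293.7117 292.9809]
```

View pics/d.png

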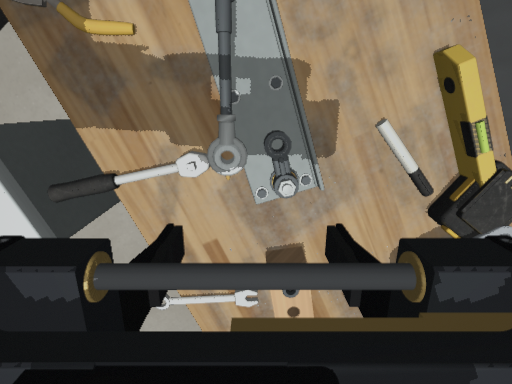

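The wrist view shows the eye at about (227,156), the boss bore at about (277,145), the kingpin nut at about (286,188) and the pin head at about (291,291). Now an enlarged crop.

Run:
```python
import cv2,numpy as np
a=cv2.imread('pics/d.png')[120:210,195:325]
cv2.imwrite('pics/e.png',cv2.resize(a,None,fx=6,fy=6,interpolation=2))
```

```text
(no output)
```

View pics/e.png

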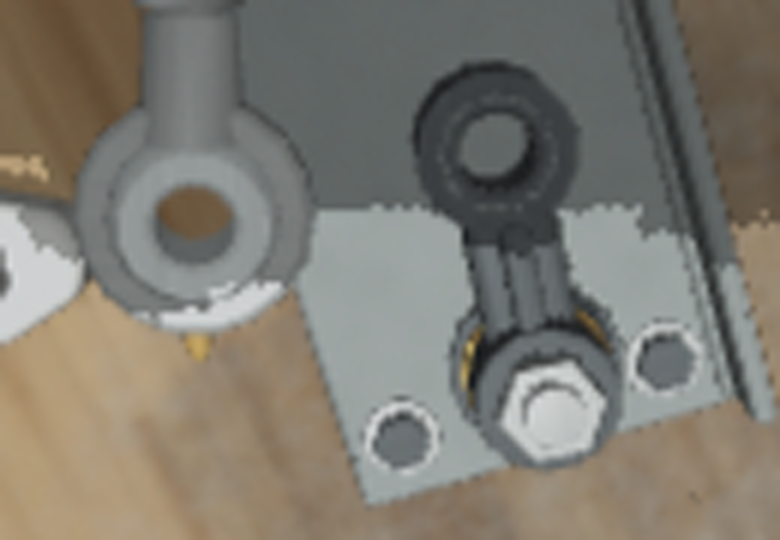

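Positions in the full frame: kingpin nut (288.3,188), boss bore (277.7,143.8), housing centre about (227.6,155.8), ball face centre about (227.5,157.3). Converting these to world coordinates.

Run:
```python
from h import *
np.set_printoptions(precision=4,suppress=True)
c=dict(np.load('pics/d.npz'))
g={}
for n,p,z in [('king',(288.3,188),.053),('boss',(277.7,143.8),.036),('hous',(227.6,155.8),.056),('ball',(227.5,157.3),.062),('rodbar',(225.5,75),.051),('pin',(291.5,291.5),.07)]:
    g[n]=ray(c,p,z);print(n,g[n])
# flange line / frame direction, plate holes
h1=ray(c,(195+403/6,120+438/6),.006);h2=ray(c,(195+666/6,120+361/6),.006);d=(h2-h1)[:2];print('xdir',d/np.hypot(*d),np.hypot(*d))
h3=ray(c,(276,83),.006);h4=ray(c,(235,98),.006);print(h1,h2,h3,h4)
v=(g['hous']-g['ball'])[:2];print(v)
```

```text
king [ 0.5334 -0.1567  0.053 ]
boss [ 0.5438 -0.1013  0.036 ]
hous [ 0.481  -0.0859  0.056 ]
ball [ 0.481  -0.0868  0.062 ]
rodbar [ 0.5198 -0.0004  0.051 ]
pin [ 0.4801 -0.2905  0.07  ]
xdir [ 0.9913 -0.132 ] 0.06631340349410499
[ 0.4951 -0.1625  0.006 ] [ 0.5609 -0.1712  0.006 ] [ 0.5738 -0.0317  0.006 ] [ 0.5165 -0.0262  0.006 ]
[-0.      0.0009]
```

Emit:
play_rows(
  motion=[
    [[0.105, -0.033, 0.1, 0, 0, 0], [0.105, -0.033, 0.13, 0, 0, 0], [0.105, -0.033, 0.13, 0, 0, 0], [0.105, -0.033, 0.13, 0, 0, 0], [0.105, -0.033, 0.13, 0, 0, 0], [0.105, -0.033, 0.197, 0, 0, 0], [0.105, -0.033, 0.197, 0, 0, 0], [0.105, -0.033, 0.197, 0, 0, 0]],
  ],
  fingers=0.05,
)

```text
time_s: 3.35
position: [0.5129, -0.012, 0.0487]
tcp_rot: [[0.426, 0.905, -0.008], [0.905, -0.426, 0.001], [-0.002, -0.008, -1.0]]
force: [-0.5, 0.8, 0.4]
opening: 0.591
grasp_force: 0.0
```

Emit:
play_rows(
  motion=[
    [[0, 0, 0, 0, 0, 0], [0, 0, 0, 0, 0, 0], [0, 0, 0, 0, 0, 0], [0, 0, 0, 0, 0, 0]],
  ],
  fingers=0.008,
)

```text
time_s: 3.68
position: [0.5171, -0.0118, 0.0541]
tcp_rot: [[0.425, 0.905, 0.004], [0.905, -0.425, -0.001], [0.001, 0.004, -1.0]]
force: [1.2, -0.6, -0.1]
opening: 0.357
grasp_force: 0.0
```

Emit:
play_rows(
  motion=[
    [[0, 0, 0, 0, 0, 0], [0, 0, 0, 0, 0, 0], [0, 0, 0, 0, 0, 0], [0, 0, 0, 0, 0, 0], [0, 0, 0, 0, 0, 0], [0, 0, 0, 0, 0, 0]],
  ],
)

```text
time_s: 4.18
position: [0.5153, -0.0108, 0.0525]
tcp_rot: [[0.424, 0.905, -0.001], [0.905, -0.424, 0.0], [-0.0, -0.001, -1.0]]
force: [-1.7, 0.1, 6.0]
opening: 0.097
grasp_force: 7.1
```

Emit:
play_rows(
  motion=[
    [[0.0001, 0.004, 0, 0, 0, -2.3], [0.0003, 0.0078, 0, 0, 0, -4.6], [0.0008, 0.0126, 0, 0, 0, -7], [0.0014, 0.0174, 0, 0, 0, -9.2], [0.0024, 0.022, 0, 0, 0, -11.6], [0.0035, 0.027, 0, 0, 0, -13.9], [0.0049, 0.0316, 0, 0, 0, -16.2], [0.0063, 0.0362, 0, 0, 0, -18.5]],
  ],
)

```text
time_s: 4.85
position: [0.5512, -0.0205, 0.0525]
tcp_rot: [[0.114, 0.994, -0.0], [0.994, -0.114, 0.0], [0.0, -0.0, -1.0]]
force: [-2.3, 1.7, 4.4]
opening: 0.091
grasp_force: 8.5
```

Emit:
play_rows(
  motion=[
    [[0, 0, 0, 0, 0, 0], [0, 0, 0, 0, 0, 0], [0, 0, 0, 0, 0, 0]],
  ],
)

```text
time_s: 5.1
position: [0.5526, -0.0207, 0.0526]
tcp_rot: [[0.116, 0.993, 0.003], [0.993, -0.116, -0.0], [0.0, 0.003, -1.0]]
force: [2.0, 2.2, 4.7]
opening: 0.09
grasp_force: 7.6
```

Run:
```python
from h import *
w=cap('wrist')['frame'];s=cap('side')['frame'][140:220,210:310]
s=cv2.resize(s,None,fx=2.88,fy=4.8,interpolation=2)
s=cv2.resize(cap('side')['frame'][140:236,210:306],(384,384),interpolation=2)
o=np.hstack([w[:,100:500],s]);cv2.imwrite('pics/f.png',o[:,:,::-1])
```

```text
(no output)
```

View pics/f.png

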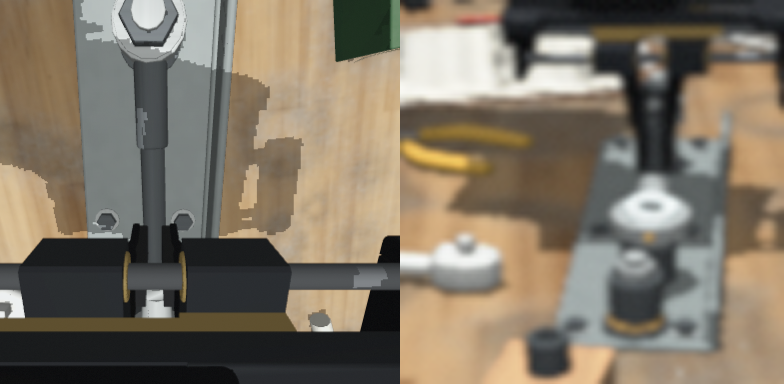

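The rod swung with the gripper; the eye (side crop about (650,210)) now stands over the boss. Next I'll release it and look at the eye from straight above.

Emit:
play_rows(
  motion=[
    [[0, 0, 0, 0, 0, 0], [0, 0, 0, 0, 0, 0], [0, 0, 0, 0, 0, 0], [0, 0, -0.03, 0, 0, 0], [0, 0, -0.07, 0, 0, 0], [-0.03, 0, -0.07, 0, 0, 0], [-0.07, 0, -0.07, 0, 0, 0], [-0.11, 0, -0.07, 0, 0, 0]],
  ],
  fingers=0.045,
)

```text
time_s: 5.92
position: [0.5377, -0.1302, 0.1224]
tcp_rot: [[0.113, 0.994, -0.001], [0.994, -0.113, -0.0], [-0.0, -0.001, -1.0]]
force: [1.1, -0.8, 0.5]
opening: 0.502
grasp_force: 0.0
```

Emit:
play_rows(
  motion=[
    [[-0.04, 0, 0, 0, 0, 0], [-0.053, 0, 0, 0, 0, 0], [-0.053, 0, 0, 0, 0, 0], [-0.053, 0, 0, 0, 0, 0], [-0.053, 0, 0, 0, 0, 0]],
  ],
)

```text
time_s: 6.33
position: [0.5314, -0.181, 0.1215]
tcp_rot: [[0.115, 0.993, -0.002], [0.993, -0.115, 0.002], [0.002, -0.002, -1.0]]
force: [0.2, 0.6, 0.5]
opening: 0.518
grasp_force: 0.0
```

Run:
```python
from h import *
np.set_printoptions(precision=4,suppress=True)
c=cap('wrist');np.savez('pics/g.npz',**c)
s=bot.read_state();print(s['time_s'],s['position'],s['force'],s['opening'])
def pj(X): p=c['camera_matrix']@(c['R']@np.array(X)+c['t']);return p[:2]/p[2]
e=pj((.5438,-.1013,.06));print(e,pj((.48,-.2905,.07)), -c['R'].T@c['t'],c['R'])
x,y=np.round(e-[50,37.5]).astype(int);y=max(y,0);print(x,y)
cv2.imwrite('pics/g.png',cv2.resize(c['frame'][y:y+75,x:x+100,::-1],None,fx=8,fy=8,interpolation=2))
```

```text
6.3833 [ 0.5317 -0.1807  0.1217] [ 0.2754  0.2374 -0.2561] 0.5129618100695841
[259.0872 102.3106] [212.1756 327.3523] [ 0.541  -0.1016  0.2871] [[ 0.9934 -0.1143 -0.0033]
 [-0.1084 -0.9507  0.2906]
 [-0.0364 -0.2883 -0.9568]]
209 65
```

View pics/g.png

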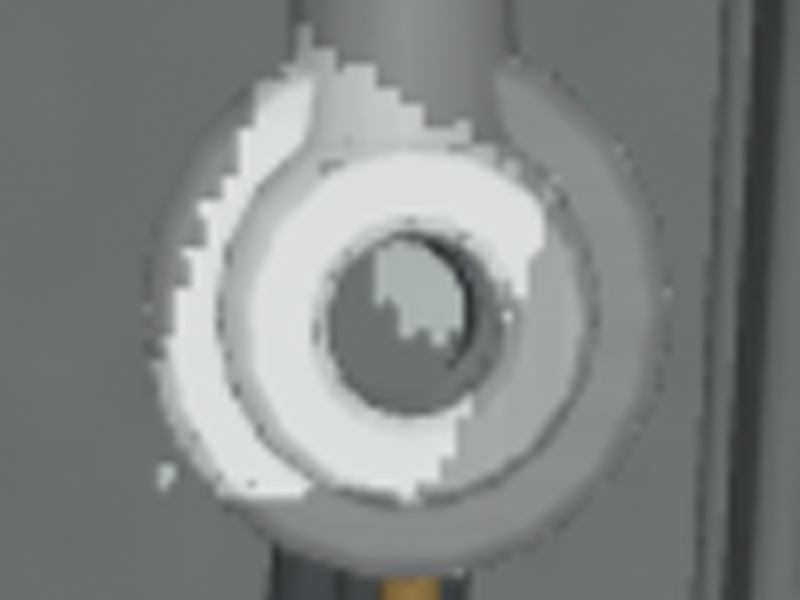

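The crop shows the housing centre at about (407,317) and the bore mouth and face at about (414,322) in crop pixels. The right bore wall is visible, so the ball leans about 6° towards frame +x and slightly -y. Now to look at the pin from above with the yaw turned along that lean.

Emit:
play_rows(
  motion=[
    [[-0.1735, -0.0964, 0, 0, 0, 45.6], [-0.1735, -0.0964, 0, 0, 0, 45.6], [-0.1735, -0.0964, 0, 0, 0, 45.6], [-0.1735, -0.0964, 0, 0, 0, 45.6], [-0.1735, -0.0964, 0, 0, 0, 45.6], [-0.1735, -0.0964, 0, 0, 0, 45.6], [-0.1735, -0.0964, 0, 0, 0, 45.6], [-0.1735, -0.0964, 0, 0, 0, 45.6]],
  ],
)

```text
time_s: 7.05
position: [0.4166, -0.3427, 0.122]
tcp_rot: [[0.791, 0.612, -0.0], [0.612, -0.791, 0.001], [0.0, -0.001, -1.0]]
force: [-0.7, -0.8, -0.3]
opening: 0.516
grasp_force: 0.0
```

Emit:
play_rows(
  motion=[
    [[0, 0, 0, 0, 0, 0], [0, 0, 0, 0, 0, 0]],
  ],
)

```text
time_s: 7.22
position: [0.4171, -0.3424, 0.1221]
tcp_rot: [[0.788, 0.615, -0.0], [0.615, -0.788, 0.001], [0.0, -0.001, -1.0]]
force: [0.3, -0.1, -0.4]
opening: 0.519
grasp_force: 0.0
```

Run:
```python
from h import *
np.set_printoptions(precision=4,suppress=True)
c=cap('wrist');np.savez('pics/i.npz',**c)
s=bot.read_state();print(s['time_s'],s['position'],s['tcp_rot'],s['force'],s['opening'])
def pj(X): p=c['camera_matrix']@(c['R']@np.array(X)+c['t']);return p[:2]/p[2]
e=pj((.481,-.291,.07));print(e, -c['R'].T@c['t'])
x,y=np.round(e-[50,37.5]).astype(int);y=max(y,0);print(x,y)
cv2.imwrite('pics/i.png',cv2.resize(c['frame'][y:y+75,x:x+100,::-1],None,fx=8,fy=8,interpolation=2))
```

```text
7.2667 [ 0.4171 -0.3426  0.1221] [[ 0.7887  0.6147 -0.0003]
 [ 0.6147 -0.7887  0.0004]
 [ 0.     -0.0005 -1.    ]] [-0.574   0.3473 -0.4431] 0.5164819816908617
[252.7943  99.878 ] [ 0.4801 -0.293   0.2875]
203 62
```

View pics/i.png

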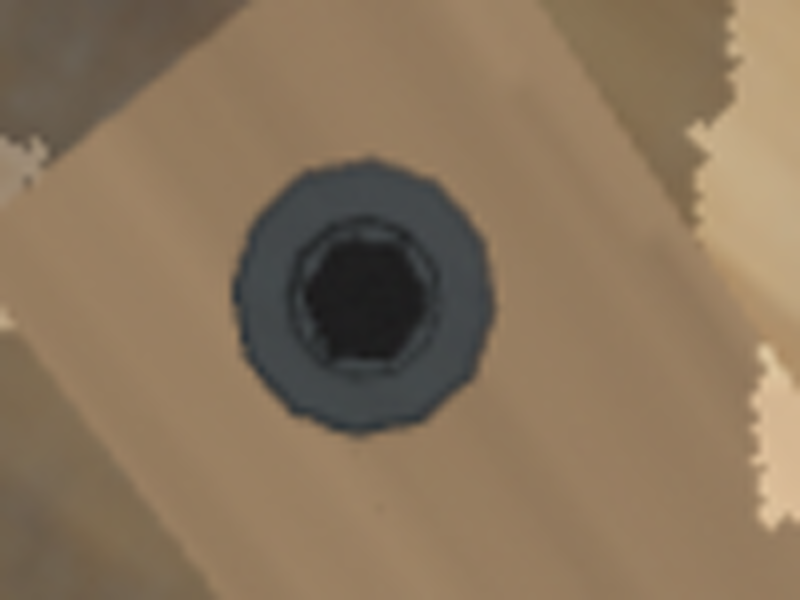

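The pin head centre is at about (248.8,99.1) in the full frame, which puts the pin at (0.4796,-0.2883).

Emit:
play_rows(
  motion=[
    [[0.04, -0.003, 0, 0, 0, 0], [0.0827, -0.0044, 0, 0, 0, 0], [0.0827, -0.0044, 0, 0, 0, 0], [0.0827, -0.0044, 0.02, 0, 0, 0], [0.0827, -0.0044, 0.04, 0, 0, 0], [0.0827, -0.0044, 0.053, 0, 0, 0], [0.0827, -0.0044, 0.053, 0, 0, 0], [0.0827, -0.0044, 0.053, 0, 0, 0]],
  ],
)

```text
time_s: 7.93
position: [0.479, -0.2888, 0.0686]
tcp_rot: [[0.79, 0.614, -0.001], [0.614, -0.79, 0.001], [-0.0, -0.002, -1.0]]
force: [0.0, 0.5, 0.8]
opening: 0.519
grasp_force: 0.0
```

Emit:
play_rows(
  motion=[
    [[0, 0, 0, 0, 0, 0], [0, 0, 0, 0, 0, 0], [0, 0, 0, 0, 0, 0], [0, 0, 0, 0, 0, 0], [0, 0, 0, 0, 0, 0], [0, 0, 0, 0, 0, 0], [0, 0, 0, 0, 0, 0], [0, 0, 0, 0, 0, 0]],
  ],
  fingers=0.0,
)

```text
time_s: 8.6
position: [0.4792, -0.2897, 0.0692]
tcp_rot: [[0.791, 0.612, 0.0], [0.612, -0.791, -0.0], [0.0, 0.0, -1.0]]
force: [-0.4, -0.3, -0.4]
opening: 0.033
grasp_force: 0.0
```

The fingers closed on nothing, so I'll look.

Run:
```python
from h import *
c=cap('side');f=c['frame']
def pj(X): p=c['camera_matrix']@(c['R']@np.array(X)+c['t']);return p[:2]/p[2]
print(pj((.4796,-.2883,.07)),pj((.4792,-.2897,.052)))
s=cv2.resize(f[170:280,195:305],(580,580),interpolation=2)
cv2.imwrite('pics/j.png',s[:,:,::-1])
for n in ['link_pin','hex_bolt']: print([(d['at'],d['confidence']) for d in finder.recognise('side',n)[:2]])
```

```text
[245.7426919  222.78267004] [245.91128334 230.74980989]
[([0.5563, 0.0718, 0.0553], 0.48)]
[([0.4523, -0.3919, 0.0615], 0.48)]
```

View pics/j.png

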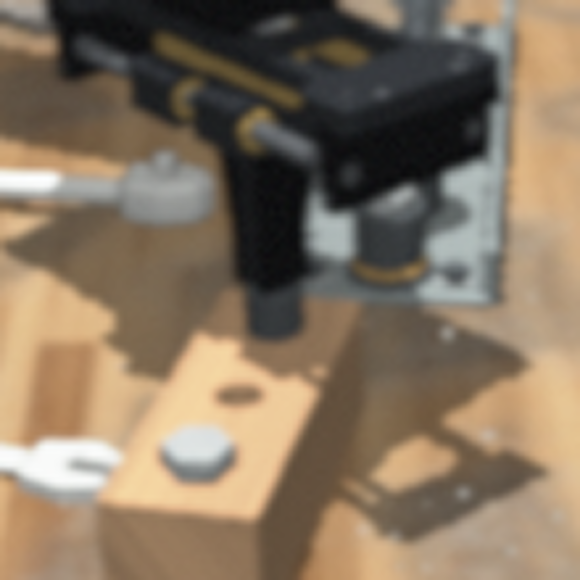

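The fingertips closed just above the head (tips at crop (270,290), head below them). They sit about 18 mm higher than I expected. I'll open and descend gently, watching the force.

Emit:
play_rows(
  motion=[
    [[0, 0, 0, 0, 0, 0], [0, 0, 0, 0, 0, 0], [0, 0, 0, 0, 0, 0], [0, 0, 0, 0, 0, 0], [0, 0, 0, 0, 0, 0], [0, 0, 0, 0, 0, 0], [0, 0, 0, 0, 0, 0]],
  ],
  fingers=0.045,
)

```text
time_s: 9.33
position: [0.4793, -0.2896, 0.0691]
tcp_rot: [[0.79, 0.612, 0.0], [0.612, -0.79, -0.0], [0.0, 0.0, -1.0]]
force: [0.8, -0.1, 0.6]
opening: 0.449
grasp_force: 0.0
```

Emit:
play_rows(
  motion=[
    [[0, 0, 0.001, 0, 0, 0], [0, 0, 0.002, 0, 0, 0], [0, 0, 0.003, 0, 0, 0], [0, 0, 0.004, 0, 0, 0], [0, 0, 0.005, 0, 0, 0], [0, 0, 0.006, 0, 0, 0], [0, 0, 0.006, 0, 0, 0]],
  ],
)

```text
time_s: 9.92
position: [0.4791, -0.2895, 0.0629]
tcp_rot: [[0.791, 0.612, -0.0], [0.612, -0.791, 0.0], [-0.0, -0.0, -1.0]]
force: [-0.1, 0.4, -1.1]
opening: 0.516
grasp_force: 0.0
```

Emit:
play_rows(
  motion=[
    [[0, 0, 0.001, 0, 0, 0], [0, 0, 0.002, 0, 0, 0], [0, 0, 0.003, 0, 0, 0], [0, 0, 0.004, 0, 0, 0], [0, 0, 0.005, 0, 0, 0], [0, 0, 0.006, 0, 0, 0], [0, 0, 0.007, 0, 0, 0], [0, 0, 0.008, 0, 0, 0]],
  ],
)

```text
time_s: 10.58
position: [0.4792, -0.2896, 0.055]
tcp_rot: [[0.79, 0.612, -0.0], [0.612, -0.79, 0.0], [-0.0, -0.0, -1.0]]
force: [-0.9, -0.3, 0.6]
opening: 0.518
grasp_force: 0.0
```

Emit:
play_rows(
  motion=[
    [[0, 0, 0.001, 0, 0, 0], [0, 0, 0.002, 0, 0, 0], [0, 0, 0.002, 0, 0, 0], [0, 0, 0.002, 0, 0, 0]],
  ],
)

```text
time_s: 10.92
position: [0.4792, -0.2896, 0.0531]
tcp_rot: [[0.791, 0.612, -0.0], [0.612, -0.791, 0.0], [-0.0, -0.0, -1.0]]
force: [-1.0, 1.0, -0.3]
opening: 0.518
grasp_force: 0.0
```

Emit:
play_rows(
  motion=[
    [[0, 0, 0.0005, 0, 0, 0], [0, 0, 0.001, 0, 0, 0], [0, 0, 0.001, 0, 0, 0], [0, 0, 0.001, 0, 0, 0]],
  ],
)

```text
time_s: 11.25
position: [0.4792, -0.2896, 0.0521]
tcp_rot: [[0.791, 0.612, -0.0], [0.612, -0.791, 0.0], [0.0, -0.0, -1.0]]
force: [-0.9, 0.3, 0.4]
opening: 0.518
grasp_force: 0.0
```

Emit:
play_rows(
  motion=[
    [[0, 0, 0, 0, 0, 0], [0, 0, 0, 0, 0, 0], [0, 0, 0, 0, 0, 0], [0, 0, 0, 0, 0, 0], [0, 0, 0, 0, 0, 0], [0, 0, 0, 0, 0, 0], [0, 0, 0, 0, 0, 0]],
  ],
  fingers=0.0,
)

```text
time_s: 11.83
position: [0.4791, -0.2895, 0.0522]
tcp_rot: [[0.791, 0.612, -0.0], [0.612, -0.791, 0.0], [-0.0, -0.0, -1.0]]
force: [-1.0, 0.1, -0.5]
opening: 0.266
grasp_force: 30.0
```

Emit:
play_rows(
  motion=[
    [[0, 0, -0.01, 0, 0, 0], [0, 0, -0.025, 0, 0, 0], [0, 0, -0.045, 0, 0, 0], [0, 0, -0.07, 0, 0, 0], [0, 0, -0.09, 0, 0, 0], [0, 0, -0.09, 0, 0, 0]],
  ],
)

```text
time_s: 12.33
position: [0.4816, -0.2916, 0.1466]
tcp_rot: [[0.79, 0.613, 0.007], [0.613, -0.79, -0.006], [0.002, 0.009, -1.0]]
force: [0.0, 0.6, -2.6]
opening: 0.258
grasp_force: 30.0
```

Emit:
play_rows(
  motion=[
    [[0.035, -0.02, 0, 3, 0, 0], [0.07, -0.042, 0, 6, 0, 0], [0.105, -0.063, 0, 9, 0, 0], [0.135, -0.082, 0, 9, 0, 0], [0.155, -0.093, 0, 9, 0, 0], [0.1646, -0.099, 0, 9, 0, 0], [0.1646, -0.099, 0, 9, 0, 0], [0.1646, -0.099, 0, 9, 0, 0]],
  ],
)

```text
time_s: 13.0
position: [0.5483, -0.1108, 0.1418]
tcp_rot: [[0.79, 0.606, -0.097], [0.613, -0.78, 0.123], [-0.001, -0.156, -0.988]]
force: [0.1, 0.2, -1.9]
opening: 0.266
grasp_force: 30.0
```

Run:
```python
from h import *
np.set_printoptions(precision=4,suppress=True)
s=bot.read_state();print(s['time_s'],s['position'],s['tcp_rot'],s['force'],s['moment'],s['opening'],s['grasp_force'])
p=s['position']+.0502*np.array(s['tcp_rot'])[:,2];print('end',p)
for cam in ['side','scene']:
    c=cap(cam)
    for n in ['link_pin','hex_bolt','rod_eye']: print(cam,n,[(np.round(d['at'],4),d['confidence']) for d in finder.recognise(cam,n)[:2]])
```

```text
13.0 [ 0.5483 -0.1108  0.1418] [[ 0.7897  0.6058 -0.0967]
 [ 0.6134 -0.7801  0.1228]
 [-0.0011 -0.1563 -0.9877]] [ 0.0877  0.2404 -1.8877] [-0.1664 -0.0907  0.0177] 0.2657886629046096 29.999743402004242
end [ 0.5435 -0.1047  0.0922]
side link_pin [(array([ 0.5423, -0.1182,  0.1225]), 0.72)]
side hex_bolt []
side rod_eye [(array([ 0.5447, -0.1106,  0.0589]), 0.52)]
scene link_pin []
scene hex_bolt []
scene rod_eye [(array([ 0.546 , -0.0132,  0.0536]), 0.57)]
```

Emit:
play_rows(
  motion=[
    [[0, 0.001, 0.008, 0, 0, 0], [0, 0.0025, 0.016, 0, 0, 0], [0, 0.0035, 0.022, 0, 0, 0], [0, 0.0037, 0.0235, 0, 0, 0], [0, 0.0037, 0.0235, 0, 0, 0], [0, 0.0037, 0.0235, 0, 0, 0]],
  ],
)

```text
time_s: 13.9
position: [0.5486, -0.1104, 0.118]
tcp_rot: [[0.79, 0.605, -0.096], [0.613, -0.781, 0.124], [-0.0, -0.157, -0.988]]
force: [-0.3, 0.8, -1.6]
opening: 0.268
grasp_force: 30.0
```

Emit:
play_rows(
  motion=[
    [[0, 0.0002, 0.001, 0, 0, 0], [0, 0.0003, 0.002, 0, 0, 0], [0, 0.0005, 0.003, 0, 0, 0], [0, 0.0006, 0.004, 0, 0, 0], [0, 0.0008, 0.005, 0, 0, 0], [0, 0.0009, 0.006, 0, 0, 0]],
  ],
)

```text
time_s: 14.4
position: [0.5487, -0.1105, 0.1123]
tcp_rot: [[0.791, 0.605, -0.096], [0.612, -0.781, 0.124], [0.0, -0.156, -0.988]]
force: [-0.3, 0.2, -1.3]
opening: 0.263
grasp_force: 30.0
```

Emit:
play_rows(
  motion=[
    [[0, 0.0001, 0.0007, 0, 0, 0], [0, 0.0002, 0.0014, 0, 0, 0], [0, 0.0003, 0.0021, 0, 0, 0], [0, 0.0004, 0.0028, 0, 0, 0], [0, 0.0004, 0.0028, 0, 0, 0]],
  ],
)

```text
time_s: 14.82
position: [0.5486, -0.1105, 0.1093]
tcp_rot: [[0.791, 0.605, -0.096], [0.612, -0.781, 0.124], [-0.0, -0.157, -0.988]]
force: [-0.0, 0.2, -0.9]
opening: 0.264
grasp_force: 30.0
```

Emit:
play_rows(
  motion=[
    [[0, 0.0001, 0.0007, 0, 0, 0], [0, 0.0001, 0.0014, 0, 0, 0], [0, 0.0002, 0.0021, 0, 0, 0], [0, 0.0002, 0.0028, 0, 0, 0], [0, 0.0002, 0.0028, 0, 0, 0]],
  ],
)

```text
time_s: 15.23
position: [0.5484, -0.1102, 0.1065]
tcp_rot: [[0.791, 0.605, -0.096], [0.612, -0.781, 0.124], [-0.0, -0.157, -0.988]]
force: [-0.3, -0.1, -1.9]
opening: 0.262
grasp_force: 30.0
```

Emit:
play_rows(
  motion=[
    [[0, 0, 0.0007, 0, 0, 0], [0, 0, 0.0014, 0, 0, 0], [0, 0, 0.0021, 0, 0, 0], [0, 0, 0.0028, 0, 0, 0], [0, 0, 0.0035, 0, 0, 0], [0, 0, 0.004, 0, 0, 0], [0, 0, 0.004, 0, 0, 0]],
  ],
)

```text
time_s: 15.82
position: [0.548, -0.1098, 0.1026]
tcp_rot: [[0.791, 0.605, -0.096], [0.612, -0.781, 0.124], [-0.0, -0.157, -0.988]]
force: [-0.2, 0.3, -0.7]
opening: 0.265
grasp_force: 30.0
```

Emit:
play_rows(
  motion=[
    [[0, 0, 0.0007, 0, 0, 0], [0, 0, 0.0014, 0, 0, 0], [0, 0, 0.0021, 0, 0, 0], [0, 0, 0.0028, 0, 0, 0], [0, 0, 0.0035, 0, 0, 0], [0, 0, 0.004, 0, 0, 0], [0, 0, 0.004, 0, 0, 0]],
  ],
)

```text
time_s: 16.4
position: [0.5477, -0.1092, 0.0986]
tcp_rot: [[0.791, 0.605, -0.096], [0.612, -0.781, 0.124], [-0.0, -0.157, -0.988]]
force: [0.0, -0.9, -0.2]
opening: 0.264
grasp_force: 30.0
```

Run:
```python
from h import *
s=bot.read_state();print(s['time_s'],s['position'],s['force'],s['moment'],s['opening'])
c=cap('side')
s=cv2.resize(c['frame'][165:225,220:300],(800,600),interpolation=2)
cv2.imwrite('pics/k.png',s[:,:,::-1])
```

```text
16.4 [ 0.54765935 -0.10924481  0.09863854] [ 0.02403931 -0.85547611 -0.17771418] [-0.11864469 -0.05652749 -0.01970019] 0.26447395750510483
```

View pics/k.png

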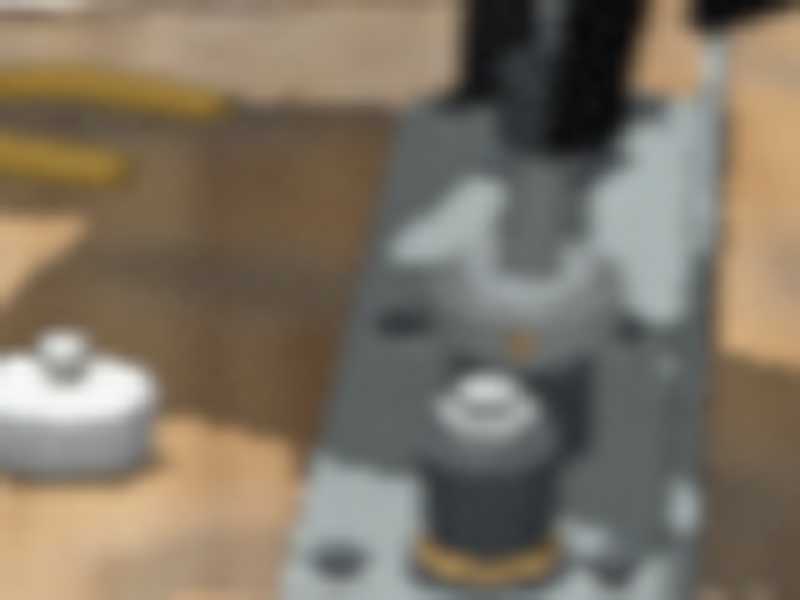

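The picture shows the pin's shank inside the ball, with the ball face at crop (530,270). Now to straighten it about the ball centre.

Emit:
play_rows(
  motion=[
    [[0, -0.001, 0, -1.2, 0, 0], [0, -0.002, 0, -2.4, 0, 0], [0, -0.003, 0.0001, -3.6, 0, 0], [0, -0.004, 0.0002, -4.8, 0, 0], [0, -0.005, 0.0003, -6, 0, 0], [0, -0.006, 0.0004, -7.2, 0, 0], [0, -0.007, 0.0005, -8.3, 0, 0], [0, -0.0075, 0.0006, -9, 0, 0]],
  ],
)

```text
time_s: 17.12
position: [0.5435, -0.1036, 0.0997]
tcp_rot: [[0.79, 0.613, 0.002], [0.613, -0.79, -0.002], [0.0, 0.002, -1.0]]
force: [0.4, -1.9, -1.1]
opening: 0.266
grasp_force: 30.0
```

Emit:
play_rows(
  motion=[
    [[0, 0, 0.0008, 0, 0, 0], [0, 0, 0.0016, 0, 0, 0], [0, 0, 0.0024, 0, 0, 0], [0, 0, 0.0032, 0, 0, 0], [0, 0, 0.004, 0, 0, 0], [0, 0, 0.005, 0, 0, 0], [0, 0, 0.005, 0, 0, 0]],
  ],
)

```text
time_s: 17.7
position: [0.5433, -0.1035, 0.0945]
tcp_rot: [[0.791, 0.612, 0.0], [0.612, -0.791, 0.0], [0.0, 0.0, -1.0]]
force: [-0.3, -0.6, 4.3]
opening: 0.26
grasp_force: 30.0
```

Emit:
play_rows(
  motion=[
    [[0, 0, 0.0005, 0, 0, 0], [0, 0, 0.001, 0, 0, 0], [0, 0, 0.0015, 0, 0, 0], [0, 0, 0.002, 0, 0, 0], [0, 0, 0.002, 0, 0, 0]],
  ],
)

```text
time_s: 18.12
position: [0.5432, -0.1034, 0.0923]
tcp_rot: [[0.791, 0.612, 0.0], [0.612, -0.791, -0.0], [0.0, 0.0, -1.0]]
force: [0.5, -1.1, 5.0]
opening: 0.263
grasp_force: 30.0
```

Emit:
play_rows(
  motion=[
    [[0, 0, 0.0005, 0, 0, 0], [0, 0, 0.001, 0, 0, 0], [0, 0, 0.0015, 0, 0, 0], [0, 0, 0.002, 0, 0, 0], [0, 0, 0.0025, 0, 0, 0], [0, 0, 0.003, 0, 0, 0]],
  ],
)

```text
time_s: 18.62
position: [0.5431, -0.1033, 0.0892]
tcp_rot: [[0.791, 0.612, -0.0], [0.612, -0.791, 0.0], [-0.0, -0.0, -1.0]]
force: [0.3, 0.6, 3.1]
opening: 0.263
grasp_force: 30.0
```

Emit:
play_rows(
  motion=[
    [[0, 0, 0.0005, 0, 0, 0], [0, 0, 0.001, 0, 0, 0], [0, 0, 0.0015, 0, 0, 0], [0, 0, 0.0015, 0, 0, 0]],
  ],
)

```text
time_s: 18.95
position: [0.543, -0.1033, 0.0876]
tcp_rot: [[0.791, 0.612, -0.0], [0.612, -0.791, 0.0], [-0.0, -0.0, -1.0]]
force: [0.3, -0.0, 1.5]
opening: 0.263
grasp_force: 30.0
```

Emit:
play_rows(
  motion=[
    [[0, 0, 0.0005, 0, 0, 0], [0, 0, 0.001, 0, 0, 0], [0, 0, 0.0015, 0, 0, 0], [0, 0, 0.002, 0, 0, 0], [0, 0, 0.002, 0, 0, 0]],
  ],
)

```text
time_s: 19.37
position: [0.543, -0.1033, 0.0857]
tcp_rot: [[0.791, 0.612, -0.0], [0.612, -0.791, 0.0], [-0.0, -0.0, -1.0]]
force: [-0.8, -0.1, 1.9]
opening: 0.263
grasp_force: 30.0
```

Emit:
play_rows(
  motion=[
    [[0, 0, 0.0004, 0, 0, 0], [0, 0, 0.0008, 0, 0, 0], [0, 0, 0.0012, 0, 0, 0], [0, 0, 0.0015, 0, 0, 0], [0, 0, 0.0015, 0, 0, 0]],
  ],
)

```text
time_s: 19.78
position: [0.543, -0.1033, 0.0842]
tcp_rot: [[0.791, 0.612, -0.0], [0.612, -0.791, 0.0], [-0.0, -0.0, -1.0]]
force: [1.0, 0.6, 2.7]
opening: 0.268
grasp_force: 30.0
```

Emit:
play_rows(
  motion=[
    [[0, 0, 0.0004, 0, 0, 0], [0, 0, 0.0008, 0, 0, 0], [0, 0, 0.0012, 0, 0, 0], [0, 0, 0.0016, 0, 0, 0], [0, 0, 0.002, 0, 0, 0], [0, 0, 0.002, 0, 0, 0]],
  ],
)

```text
time_s: 20.28
position: [0.5431, -0.1033, 0.0823]
tcp_rot: [[0.791, 0.612, -0.0], [0.612, -0.791, 0.0], [-0.0, -0.0, -1.0]]
force: [-0.5, 1.0, 3.3]
opening: 0.266
grasp_force: 30.0
```

Emit:
play_rows(
  motion=[
    [[0, 0, 0.0005, 0, 0, 0], [0, 0, 0.001, 0, 0, 0], [0, 0, 0.0015, 0, 0, 0], [0, 0, 0.002, 0, 0, 0], [0, 0, 0.0025, 0, 0, 0], [0, 0, 0.003, 0, 0, 0], [0, 0, 0.003, 0, 0, 0]],
  ],
)

```text
time_s: 20.87
position: [0.543, -0.1033, 0.0792]
tcp_rot: [[0.791, 0.612, -0.0], [0.612, -0.791, 0.0], [-0.0, -0.0, -1.0]]
force: [-1.0, 0.9, 2.5]
opening: 0.264
grasp_force: 30.0
```

Emit:
play_rows(
  motion=[
    [[0, 0, 0.0005, 0, 0, 0], [0, 0, 0.001, 0, 0, 0], [0, 0, 0.0015, 0, 0, 0], [0, 0, 0.002, 0, 0, 0], [0, 0, 0.0025, 0, 0, 0], [0, 0, 0.003, 0, 0, 0], [0, 0, 0.003, 0, 0, 0]],
  ],
)

```text
time_s: 21.45
position: [0.5431, -0.1033, 0.0762]
tcp_rot: [[0.791, 0.612, -0.0], [0.612, -0.791, 0.0], [-0.0, -0.0, -1.0]]
force: [-1.0, 0.5, 4.1]
opening: 0.267
grasp_force: 30.0
```

Emit:
play_rows(
  motion=[
    [[0, 0, 0.0005, 0, 0, 0], [0, 0, 0.001, 0, 0, 0], [0, 0, 0.0016, 0, 0, 0], [0, 0, 0.0022, 0, 0, 0], [0, 0, 0.0028, 0, 0, 0], [0, 0, 0.0034, 0, 0, 0], [0, 0, 0.004, 0, 0, 0], [0, 0, 0.004, 0, 0, 0]],
  ],
)

```text
time_s: 22.12
position: [0.543, -0.1033, 0.0722]
tcp_rot: [[0.791, 0.612, -0.0], [0.612, -0.791, 0.0], [-0.0, -0.0, -1.0]]
force: [-1.0, 0.4, 3.9]
opening: 0.267
grasp_force: 30.0
```

Emit:
play_rows(
  motion=[
    [[0, 0, 0.0005, 0, 0, 0], [0, 0, 0.001, 0, 0, 0], [0, 0, 0.0016, 0, 0, 0], [0, 0, 0.0022, 0, 0, 0], [0, 0, 0.0028, 0, 0, 0], [0, 0, 0.0034, 0, 0, 0], [0, 0, 0.004, 0, 0, 0], [0, 0, 0.004, 0, 0, 0]],
  ],
)

```text
time_s: 22.78
position: [0.543, -0.1033, 0.0682]
tcp_rot: [[0.791, 0.612, -0.0], [0.612, -0.791, 0.0], [-0.0, -0.0, -1.0]]
force: [-1.6, 1.4, 2.9]
opening: 0.262
grasp_force: 30.0
```

Emit:
play_rows(
  motion=[
    [[0, 0, 0.0005, 0, 0, 0], [0, 0, 0.001, 0, 0, 0], [0, 0, 0.0015, 0, 0, 0], [0, 0, 0.002, 0, 0, 0], [0, 0, 0.0025, 0, 0, 0], [0, 0, 0.0025, 0, 0, 0]],
  ],
)

```text
time_s: 23.28
position: [0.543, -0.1033, 0.0657]
tcp_rot: [[0.791, 0.612, -0.0], [0.612, -0.791, 0.0], [-0.0, -0.0, -1.0]]
force: [-1.0, 1.5, 3.5]
opening: 0.268
grasp_force: 30.0
```

Emit:
play_rows(
  motion=[
    [[0, 0, 0.0003, 0, 0, 0], [0, 0, 0.0006, 0, 0, 0], [0, 0, 0.0009, 0, 0, 0], [0, 0, 0.0012, 0, 0, 0], [0, 0, 0.0012, 0, 0, 0]],
  ],
)

```text
time_s: 23.7
position: [0.543, -0.1033, 0.0646]
tcp_rot: [[0.791, 0.612, -0.0], [0.612, -0.791, 0.0], [-0.0, -0.0, -1.0]]
force: [-2.7, 2.2, 3.3]
opening: 0.263
grasp_force: 30.0
```

Emit:
play_rows(
  motion=[
    [[0, 0, 0.0002, 0, 0, 0], [0, 0, 0.0004, 0, 0, 0], [0, 0, 0.0006, 0, 0, 0], [0, 0, 0.0008, 0, 0, 0]],
  ],
)

```text
time_s: 24.03
position: [0.5431, -0.1033, 0.0642]
tcp_rot: [[0.791, 0.612, 0.0], [0.612, -0.791, 0.0], [0.0, -0.0, -1.0]]
force: [-2.5, 2.1, 8.0]
opening: 0.266
grasp_force: 30.0
```

Emit:
play_rows(
  motion=[
    [[0, 0, 0.0002, 0, 0, 0], [0, 0, 0.0004, 0, 0, 0], [0, 0, 0.0004, 0, 0, 0]],
  ],
)

```text
time_s: 24.28
position: [0.5432, -0.1033, 0.0641]
tcp_rot: [[0.791, 0.612, 0.0], [0.612, -0.791, 0.0], [0.0, 0.0, -1.0]]
force: [-3.7, 1.8, 8.5]
opening: 0.264
grasp_force: 30.0
```

Emit:
play_rows(
  motion=[
    [[0, 0, 0, 0, 0, 0], [0, 0, 0, 0, 0, 0], [0, 0, 0, 0, 0, 0], [0, 0, 0, 0, 0, 0], [0, 0, 0, 0, 0, 0], [0, 0, 0, 0, 0, 0]],
  ],
  fingers=0.05,
)

```text
time_s: 24.78
position: [0.5433, -0.1035, 0.0632]
tcp_rot: [[0.791, 0.612, 0.0], [0.612, -0.791, -0.0], [0.0, 0.0, -1.0]]
force: [-0.4, 0.7, -1.1]
opening: 0.557
grasp_force: 0.0
```

Emit:
play_rows(
  motion=[
    [[0, 0, -0.01, 0, 0, 0], [0, 0, -0.03, 0, 0, 0], [0, 0, -0.06, 0, 0, 0], [-0.03, 0, -0.09, 0, 0, 0], [-0.0825, 0, -0.1, 0, 0, 0], [-0.0825, 0, -0.1, 0, 0, 0], [-0.0825, 0, -0.1, 0, 0, 0], [-0.0825, 0, -0.1, 0, 0, 0]],
  ],
)

```text
time_s: 25.45
position: [0.4779, -0.1543, 0.164]
tcp_rot: [[0.792, 0.611, 0.001], [0.611, -0.792, -0.0], [0.001, 0.001, -1.0]]
force: [-0.4, 0.1, -0.4]
opening: 0.577
grasp_force: 0.0
```

Run:
```python
from h import *
np.set_printoptions(precision=4,suppress=True)
s=bot.read_state();print(s['time_s'],s['position'],s['force'])
c=cap('wrist');cv2.imwrite('pics/l.png',c['frame'][:,:,::-1])
def pj(X): p=c['camera_matrix']@(c['R']@np.array(X)+c['t']);return p[:2]/p[2]
e=pj((.5439,-.1026,.082));print(e)
for n in ['wrist','side']:
    if n=='side': cap('side')
    for k in ['link_pin','rod_eye','hex_bolt']:
        print(n,k,[(np.round(d['at'],4),round(d['confidence'],2)) for d in finder.recognise(n,k)[:2]])
        for d in finder.outline_of(n,k)[:1]:
            y,x=np.nonzero(d['pixels']);print(x.min(),x.max(),y.min(),y.max())
g=cv2.cvtColor(c['frame'],cv2.COLOR_RGB2GRAY)
x,y=e.astype(int);print(g[max(y,0),x-45:x+46:3])
print(g[max(y-45,0):y+46:3,x])
```

```text
25.45 [ 0.4779 -0.1543  0.164 ] [-0.3738  0.0746 -0.3532]
[253.6053  98.0093]
wrist link_pin [(array([ 0.5433, -0.1072,  0.0816]), 0.7)]
240 268 83 112
wrist rod_eye []
143 281 0 126
wrist hex_bolt [(array([ 0.5458, -0.1072,  0.0802]), 0.29)]
side link_pin [(array([ 0.5439, -0.1148,  0.0742]), 0.58)]
side rod_eye [(array([ 0.5501, -0.1071,  0.0568]), 0.61)]
262 281 165 201
side hex_bolt [(array([ 0.4536, -0.3902,  0.0614]), 0.67)]
246 291 159 227
[109 110 109 110 110 110 101 138 141 122 173  64  72  47  29  29  28  29
  43  71  79 168 125 141 119 176 176 177 177 177 175]
[111 111 112 111 111 108 133 142 128 168  91  71  47  32  31  29  30  38
  68  71 141 161 113 141 124 108 112 111 111 110 110]
```

```bash
python3 -c "
from rig import bot
print(bot.hand_in())"
```

```text
the job is handed in; nothing more can be done
None
```

I handed the job in at about 25 s: the pin is home through the ball and boss, it has been let go, and the hex bolt was not touched. No verdict came back; its seating is judged from the gripper stopping at the home height under about 10 N and from the last camera readings.

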